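# Stand the lunch tin on its heavy end

## Robot

A 7-joint arm with a two-finger parallel gripper is mounted at the origin on a cart in front of the work surface, level with it; the furniture and walls round the work are solid. World frame = base frame: x ahead of the robot, y to its left, z up, the work surface at z = 0. Lengths are in mm, angles in rad, forces in N, time in s.
With the tool pointing down it reaches from about 425 to 875 mm from the base axis. Payload 4.7 kg.
Tool frame: the origin (TCP) lies midway between the tips of the shut fingers; the grasp point (between the pads) lies 19 mm behind it (arm.grasp_offset is the distance from the TCP to the grasp point, in mm); z points along the fingers, y is the line along which they close (so a half turn about z gives the same grasp; the last joint's range is limited). The gripper opens to 85 mm and grips with 20 to 120 N. Pads are 22 mm wide; open, the fingers measure 114 mm over their backs; the gripper's body (76 mm by 85 mm) begins 54 mm behind the grasp point. The pads swing forward as they close: fully open they stand 13 mm farther back than shut.
Start: joints at [1.329, 0.321, -0.07, 1.45, 0.023, 1.371, -0.057], TCP at [164.441, -628.877, 211.249] pointing down, gripper open.
Joint ranges: [-2.86, 2.86], [-0.3, 2.09], [-1.38, 1.24], [0.06, 2.45], [-1.56, 4.7], [0.09, 2.05], [-2.69, 2.69]. Speed limits (rad/s): [2.57, 2.57, 3.14, 3.14, 3.14, 3.14, 3.14].

## Interface

Orientations are given as a unit quaternion [w, x, y, z].
In Python, from bench import arm gives the robot as it stands.
- The arm moves only by the shell command python3 -m pendant 'ROWS' [FORCE]. ROWS is JSON, a list of rows, each an object of numbers: "tx", "ty", "tz": the shift along the world's x, y, z in cm; "rx", "ry", "rz": the turn, a rotation vector about the world's x, y, z in rad; "hand": the opening, from 0 (shut) to 1 (fully open). A call has 1 to 10 rows; each row shifts and turns the commanded pose from where the row before left it; what a row does not reach is not made up. A row lasts 1/8 s, in which the tool goes at most 62.5 mm and 10.7 degrees, less where a joint would pass 70% of its speed; a pose out of reach is approached as far as the arm can. A call with a gripper value outside its range is refused whole. The fingers move at their own pace and stop on an object; FORCE is the grip in N (left out, the last holds). Time passes only in rows, so rows that do not move let the fingers close. It gives the time, the measured TCP pose, the force, the opening and the grip force at its end, in the units of the state.
- arm.get_obs(): the state, without advancing time (a new reading comes with each control period).
- arm.camera(name): name is "scene" or "top" or "wrist"; returns a dict with "pixels" (384x512x3 uint8, blue, green, red), "camera_matrix" (3x3 intrinsics, pixels), "xyz" and "rotation" of the camera in the world; the wrist camera has in their place "mount" (4x4, takes a point from camera to tool coordinates, whose origin is the TCP and whose axes are the flange's). Camera axes: x right, y up, looking along -z (the intrinsics and any distortion apply to the point x, -y, -z); pixel columns grow to the right and rows downward; lengths in mm; the calibration is good to about 2 mm. A picture is of the moment at which its call begins: read the wrist's pose just before it. There is no depth.
- arm.hand_in(): hands the job in; it is judged then, once.
The state is a dict: "time_s": time; "joint_positions": joint angles; "qvel": joint speeds; "tau": joint torques, N m; "position": TCP position; "tcp_rot": TCP orientation; "contact_force": force on the tool from outside, world axes, zero at the start; "ft_torque": the same for the moment, N m; "grip_width": opening from 0.0 (shut) to 1.0 (fully open); "finger_force": force on a finger pad.
Only numpy, scipy, OpenCV 4.12 (cv2) and the standard library are available. Lean on these libraries where they do the work, as an engineer would, in place of code of your own. Each camera call takes 0.05 s, during which the arm holds its last target. There are 200 camera calls.

## Task

Something heavy is packed at one end of the blue lunch tin. Lift the tin clear of the sideboard by its wooden handle grip, see which end dips, then stand the tin upright on that heavy end, wholly on the wooden chopping board, and let go. Leave the mug and the honey jar where they are.

Things in the scene. Friction and masses are not known exactly. Their poses are not given: they have to be found in the camera images.
- lunch_tin: closed tin, blue with a white lid, both ends alike, 90 (x) by 140 (y) by 66 (z) mm, about 0.55 kg; origin at the centre of its underside, y along its length, z out of its lid. Most of its weight is hidden inside at the +y or -y end, which differs each time and cannot be seen: hung by its handle, the tin dips that end by 40 to 52 degrees. It stands stably on either end, 140 mm tall
- tin_grip (a point): middle of the handle's wooden grip, a bar 64 mm long along the tin's x, 16x16 mm across, 90 mm free below it; starts within 0.3 rad of upright. The handle swings freely (1.9 rad either way, slight friction, past both ends of the tin) about the tin's x through the point 44 mm above its origin, 118 mm from this point; point z points from that axis to the grip
- tin_mid (a point): centre of the tin's volume, 33 mm above its origin. Lowered straight from hanging, the tin lies flat again; if its dipping end's lower edge rests on the board while the handle moves towards the heavy end, over that edge, it tips up and stands, its lid facing that way
- chopping_board: fixed brown wooden chopping board, 170 (x) by 250 (y) by 21 mm thick; origin at the centre of its underside, flat on the sideboard
- plain_mug: green and white mug, 78x116x101 mm, origin under its centre; leave alone
- honey_jar: honey jar with a dark lid, 64x64x99 mm, origin under its centre; leave alone
Mind the look-alikes: they are no part of the job. Leave any red look-alike of the lunch_tin alone.

How it is judged:
By the outcome, as a careful person would: the job done as asked, in the order asked, and still so for the second after the job is handed in, with the robot touching nothing.
It also fails if it takes over 58 s, if anything falls off the work surface, if the arm or the gripper's body presses on something with over 40 N, if the wrist force passes 120 N, or if a joint passes its speed limit or range.

## Working session

There is one attempt and no reset: what is moved stays moved. The work goes in short steps, Python scripts to look and compute and a shell command to move; the robot and the scene stay as the last step left them, time stands still between calls to the robot, and variables do not carry over. Pictures are saved under pics/ and viewed, at most 10 in all, crops included, and the job is handed in when it is done.

```bash
mkdir -p pics; ls; python3 - <<'E'
from bench import arm
import cv2,numpy as np
a=arm.camera("scene");b=arm.camera("top")
cv2.imwrite("pics/scene0.png",a["pixels"]);cv2.imwrite("pics/top0.png",b["pixels"])
for c in(a,b):print(c["camera_matrix"],c["xyz"],c["rotation"],[k for k in c])
o=arm.get_obs();print(o["tcp_rot"],o["time_s"],o["contact_force"],arm.grasp_offset)
E
```

```text
pics
[[436.17196097   0.         255.23679701]
 [  0.         436.17196097 201.27259223]
 [  0.           0.           1.        ]] [-142.25559169  674.60057607  755.40994245] [-0.31426863 -0.18097071  0.43558402  0.8238637 ] ['pixels', 'camera_matrix', 'xyz', 'rotation']
[[404.5830454    0.         253.74976595]
 [  0.         404.5830454  186.56934635]
 [  0.           0.           1.        ]] [ 327.49891394    7.88608401 1050.63227824] [-0.68954399 -0.07029087  0.07338765  0.71707917] ['pixels', 'camera_matrix', 'xyz', 'rotation']
[-8.80857168e-04  9.91828380e-01  1.27576126e-01 -1.41802074e-04] 0.1 [ 0.48795549 -0.72033275 -0.93990554] 18.700000000000003
```

View pics/scene0.png

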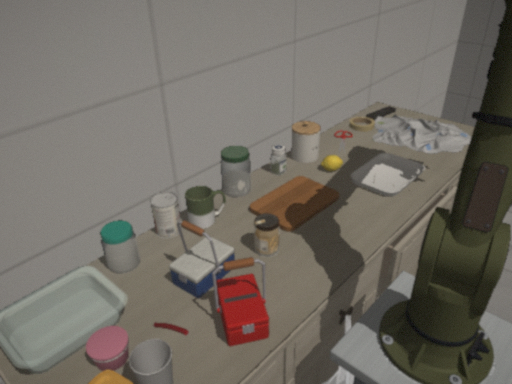

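View pics/top0.png

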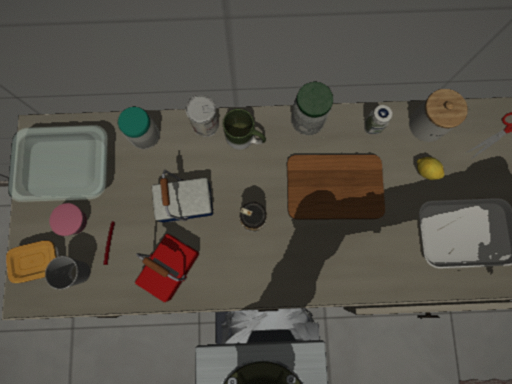

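Candidates: the blue tin with white lid (scene 203,262 / top 182,200, with its grip at scene 192,228 / top 165,190) and the red look-alike (scene 243,305 / top 167,267, with its grip at scene 238,264). I choose the blue one. The board is at top (335,186), the mug at top (238,128) and the honey jar at top (253,215). Next is a close crop to check.

```bash
cat > h.py <<'E'
import numpy as np,cv2
from scipy.spatial.transform import Rotation as R
from bench import arm
def rot(q):
    q=np.asarray(q,float)
    return q if q.shape==(3,3) else R.from_quat(q[[1,2,3,0]]).as_matrix()
def ray(c,px):
    K=c["camera_matrix"];v=np.linalg.inv(K)@[px[0],px[1],1]
    return np.asarray(c["xyz"]),rot(c["rotation"])@(v*[1,-1,-1])
def at_z(c,px,z):
    o,d=ray(c,px);return o+d*(z-o[2])/d[2]
def tri(c1,p1,c2,p2):
    o1,d1=ray(c1,p1);o2,d2=ray(c2,p2)
    s=np.linalg.lstsq(np.c_[d1,-d2],o2-o1,rcond=None)[0]
    a=o1+d1*s[0];b=o2+d2*s[1];return (a+b)/2,np.linalg.norm(a-b)
def proj(c,X):
    v=(rot(c["rotation"]).T@(np.asarray(X)-c["xyz"]))*[1,-1,-1];v=c["camera_matrix"]@v;return v[:2]/v[2]
E
python3 - <<'E'
from h import *
a=arm.camera("scene")["pixels"];b=arm.camera("top")["pixels"]
f=lambda i,x,y,w,h,s:cv2.resize(i[y:y+h,x:x+w],None,fx=s,fy=s,interpolation=cv2.INTER_CUBIC)
A=f(a,155,205,80,100,5);B=f(b,140,140,80,100,5)
cv2.imwrite("pics/crop1.png",np.clip(np.hstack([A,B])*1.5,0,255))
E
```

```text
[ WARN:0@0.621] global loadsave.cpp:1063 imwrite_ Unsupported depth image for selected encoder is fallbacked to CV_8U.
```

View pics/crop1.png

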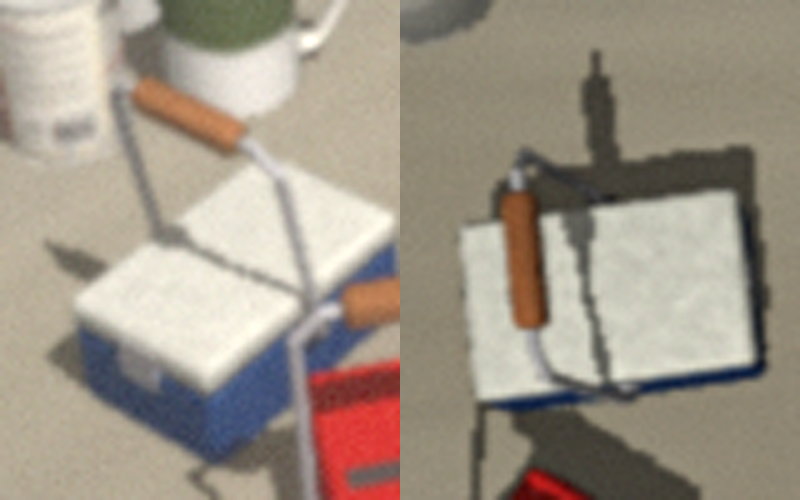

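The crop confirms the blue tin with its white lid. The grip centre is at scene (193,228) and top (165,192). The lid corners in top are (152,185.6), (207.6,178.4), (211.4,212.4) and (156,220.6).

```bash
python3 - <<'E'
from h import *
a=arm.camera("scene");b=arm.camera("top")
np.set_printoptions(precision=1,suppress=True)
print("grip",tri(a,(193,228),b,(165,192)))
# grip bar ends in top
g=tri(a,(193,228),b,(165,192))[0]
print("bar",[at_z(b,p,g[2]) for p in[(163.5,179),(167,205)]])
L=np.array([at_z(b,p,66) for p in[(152,185.6),(207.6,178.4),(211.4,212.4),(156,220.6)]]);print("lid",L,L.mean(0))
Bd=np.array([at_z(b,p,21) for p in[(288,154),(383,154),(384,219),(288,219)]]);print("board",Bd,Bd.mean(0))
print("mug",at_z(b,(240,130),60),"jar",at_z(b,(253,214),99))
print("redgrip",tri(a,(238,263.5),b,(162,268)))
print("chk lid scene",[proj(a,p) for p in L])
E
```

```text
grip (array([505.9, 199. , 160.1]), np.float64(1.6915214606751816))
bar [array([536.6, 203.1, 160.1]), array([476.9, 195. , 160.1])]
lid [[543.  252.2  66. ]
 [555.9 113.8  66. ]
 [470.  105.9  66. ]
 [455.1 241.4  66. ]] [506.  178.3  66. ]
board [[ 624.2  -94.7   21. ]
 [ 614.4 -345.6   21. ]
 [ 442.3 -330.3   21. ]
 [ 451.9  -85.    21. ]] [ 533.2 -213.9   21. ]
mug [681.8  29.   60. ] jar [457.6   4.2  99. ]
redgrip (array([344. , 210. , 154.5]), np.float64(10.9501662253973))
chk lid scene [array([169.3, 263.9]), array([209. , 234.2]), array([234.9, 246.7]), array([197.4, 278.6])]
```

```bash
python3 -m pendant '[{"tx":3.4,"ty":3.3,"tz":1,"rz":-0.014},{"tx":3.4,"ty":3.3,"tz":1,"rz":-0.014},{"tx":3.4,"ty":3.3,"tz":1,"rz":-0.014},{"tx":3.4,"ty":3.3,"tz":1,"rz":-0.014},{"tx":3.4,"ty":3.3,"tz":1,"rz":-0.014},{"tx":3.4,"ty":3.3,"tz":1,"rz":-0.014},{"tx":3.4,"ty":3.3,"tz":1,"rz":-0.014},{"tx":3.4,"ty":3.3,"tz":1,"rz":-0.014},{"tx":3.4,"ty":3.3,"tz":1,"rz":-0.014},{"tx":3.4,"ty":3.3,"tz":1,"rz":-0.014}]'
python3 -m pendant '[{"ty":5},{"ty":5},{"ty":5},{"ty":5},{"ty":5},{"ty":5},{"ty":5},{"ty":5},{"ty":3,"rx":-0.09},{"rx":-0.09}]'
```

```text
invalid input
invalid input
```

```bash
python3 -m pendant '[{"tx":3.4,"ty":3.3,"tz":1,"rx":0,"ry":0,"rz":-0.014,"hand":1}]'; python3 -m pendant 2>&1 | head -20
```

```text
time_s: 0.42
position: [194.1, -597.3, 219.7]
tcp_rot: [-0.001, 0.993, 0.117, -0.001]
contact_force: [1.1, -0.5, 0.2]
grip_width: 1.001
finger_force: 0.0
invalid input
```

Every key is required in each row.

```bash
python3 -m pendant '[{"tx":3.4,"ty":3.3,"tz":1,"rx":0,"ry":0,"rz":-0.014,"hand":1},{"tx":3.4,"ty":3.3,"tz":1,"rx":0,"ry":0,"rz":-0.014,"hand":1},{"tx":3.4,"ty":3.3,"tz":1,"rx":0,"ry":0,"rz":-0.014,"hand":1},{"tx":3.4,"ty":3.3,"tz":1,"rx":0,"ry":0,"rz":-0.014,"hand":1},{"tx":3.4,"ty":3.3,"tz":1,"rx":0,"ry":0,"rz":-0.014,"hand":1},{"tx":3.4,"ty":3.3,"tz":1,"rx":0,"ry":0,"rz":-0.014,"hand":1},{"tx":3.4,"ty":3.3,"tz":1,"rx":0,"ry":0,"rz":-0.014,"hand":1},{"tx":3.4,"ty":3.3,"tz":1,"rx":0,"ry":0,"rz":-0.014,"hand":1},{"tx":3.4,"ty":3.3,"tz":1,"rx":0,"ry":0,"rz":-0.014,"hand":1}]'
python3 -m pendant '[{"tx":0,"ty":5,"tz":0,"rx":0,"ry":0,"rz":0,"hand":1},{"tx":0,"ty":5,"tz":0,"rx":0,"ry":0,"rz":0,"hand":1},{"tx":0,"ty":5,"tz":0,"rx":0,"ry":0,"rz":0,"hand":1},{"tx":0,"ty":5,"tz":0,"rx":0,"ry":0,"rz":0,"hand":1},{"tx":0,"ty":5,"tz":0,"rx":0,"ry":0,"rz":0,"hand":1},{"tx":0,"ty":5,"tz":0,"rx":0,"ry":0,"rz":0,"hand":1},{"tx":0,"ty":5,"tz":0,"rx":0,"ry":0,"rz":0,"hand":1},{"tx":0,"ty":5,"tz":0,"rx":0,"ry":0,"rz":0,"hand":1},{"tx":0,"ty":4,"tz":0,"rx":-0.09,"ry":0,"rz":0,"hand":1},{"tx":0,"ty":0,"tz":0,"rx":-0.09,"ry":0,"rz":0,"hand":1}]'
```

```text
time_s: 1.55
position: [505.3, -297.8, 311.7]
tcp_rot: [0.0, 0.998, 0.058, 0.0]
contact_force: [0.9, 0.6, -0.6]
grip_width: 0.999
finger_force: 0.0
time_s: 2.8
position: [503.6, 145.1, 311.9]
tcp_rot: [0.09, 0.994, 0.06, -0.004]
contact_force: [-0.3, -0.7, -0.3]
grip_width: 1.001
finger_force: 0.0
```

```bash
python3 -m pendant '[{"tx":0.1,"ty":3,"tz":-2,"rx":0,"ry":0,"rz":0,"hand":1},{"tx":0,"ty":3.2,"tz":-3,"rx":0,"ry":0,"rz":0,"hand":1},{"tx":0,"ty":0,"tz":-3,"rx":0,"ry":0,"rz":0,"hand":1},{"tx":0,"ty":0,"tz":-0.5,"rx":0,"ry":0,"rz":0,"hand":1},{"tx":0,"ty":0,"tz":0,"rx":0,"ry":0,"rz":0,"hand":1}]'
python3 - <<'E'
from h import *
np.set_printoptions(precision=2,suppress=True)
o=arm.get_obs();w=arm.camera("wrist");s=arm.camera("scene")
print(o["position"],o["tcp_rot"],o["contact_force"]);print(w["mount"],w["camera_matrix"])
cv2.imwrite("pics/w1.png",np.clip(np.hstack([w["pixels"][:,:],s["pixels"][150:320,130:286].repeat(2,0).repeat(2,1)[:384]])[:, :800].astype(float)*1.3,0,255).astype(np.uint8) if 0 else w["pixels"])
np.savez("w1.npz",p=o["position"],q=o["tcp_rot"],m=w["mount"],K=w["camera_matrix"])
E
```

```text
time_s: 3.42
position: [505.8, 202.6, 226.8]
tcp_rot: [0.09, 0.994, 0.057, -0.005]
contact_force: [-0.2, 0.5, 0.0]
grip_width: 0.999
finger_force: 0.0
[505.83 202.6  226.83] [ 0.09  0.99  0.06 -0.01] [-0.23  0.55  0.04]
[[   0.      0.96    0.29   73.25]
 [   1.     -0.     -0.      0.23]
 [  -0.      0.29   -0.96 -162.4 ]
 [   0.      0.      0.      1.  ]] [[304.7    0.   252.57]
 [  0.   304.7  192.81]
 [  0.     0.     1.  ]]
```

View pics/w1.png

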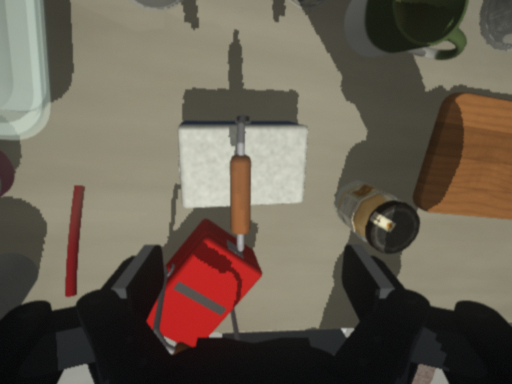

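The wrist view shows the grip as a bar from (241,155) to (240,233), centre about (240,193), above the blue tin's white lid. The red tin lies to the lower left, clear of the fingers.

```bash
python3 - <<'E'
from h import *
np.set_printoptions(precision=1,suppress=True)
d=np.load("w1.npz");Rt=rot(d["q"]);m=d["m"]
c=dict(camera_matrix=d["K"],xyz=d["p"]+Rt@m[:3,3],rotation=Rt@m[:3,:3])
for p in[(240,193),(241,155),(240,233)]:print("grip",at_z(c,p,160))
print("lid",[at_z(c,p,66) for p in[(180,124),(307,124),(303,203),(184,207)]])
print("tool z",Rt[:,2],"tool x",Rt[:,0])
E
```

```text
grip [509.7 200.3 160. ]
grip [539.6 202.7 160. ]
grip [475.5 196.7 160. ]
lid [array([549.3, 251.9,  66. ]), array([562.8, 119.2,  66. ]), array([473.1, 108.3,  66. ]), array([461.3, 243.6,  66. ])]
tool z [ 0.  -0.2 -1. ] tool x [ 1.   0.1 -0. ]
```

```bash
python3 -m pendant '[{"tx":0.2,"ty":-0.2,"tz":-2.5,"rx":0,"ry":0,"rz":0,"hand":1},{"tx":0,"ty":-0.2,"tz":-2.5,"rx":0,"ry":0,"rz":0,"hand":1},{"tx":0,"ty":-0.2,"tz":-2,"rx":0,"ry":0,"rz":0,"hand":1},{"tx":0,"ty":-0.1,"tz":-1.6,"rx":0,"ry":0,"rz":0,"hand":1},{"tx":0,"ty":0,"tz":0,"rx":0,"ry":0,"rz":0,"hand":0.6},{"tx":0,"ty":0,"tz":0,"rx":0,"ry":0,"rz":0,"hand":0.3},{"tx":0,"ty":0,"tz":0,"rx":0,"ry":0,"rz":0,"hand":0},{"tx":0,"ty":0,"tz":0,"rx":0,"ry":0,"rz":0,"hand":0},{"tx":0,"ty":0,"tz":0,"rx":0,"ry":0,"rz":0,"hand":0}]' 60
python3 -m pendant '[{"tx":0,"ty":0,"tz":0,"rx":0,"ry":0,"rz":0,"hand":0},{"tx":0,"ty":0,"tz":0,"rx":0,"ry":0,"rz":0,"hand":0}]'
```

```text
time_s: 4.65
position: [507.8, 196.6, 141.1]
tcp_rot: [0.09, 0.994, 0.058, -0.005]
contact_force: [-0.7, 0.5, 3.8]
grip_width: 0.161
finger_force: 59.3
time_s: 4.9
position: [507.8, 196.6, 141.1]
tcp_rot: [0.09, 0.994, 0.058, -0.005]
contact_force: [-0.4, 1.4, 6.1]
grip_width: 0.162
finger_force: 59.5
```

```bash
python3 -m pendant '[{"tx":0,"ty":0,"tz":1,"rx":0,"ry":0,"rz":0,"hand":0},{"tx":0,"ty":0,"tz":1,"rx":0,"ry":0,"rz":0,"hand":0},{"tx":0,"ty":0,"tz":1,"rx":0,"ry":0,"rz":0,"hand":0},{"tx":0,"ty":0,"tz":1,"rx":0,"ry":0,"rz":0,"hand":0},{"tx":0,"ty":0,"tz":2,"rx":0.03,"ry":0,"rz":0,"hand":0},{"tx":0,"ty":0,"tz":2,"rx":0.03,"ry":0,"rz":0,"hand":0},{"tx":0,"ty":0,"tz":2.5,"rx":0.03,"ry":0,"rz":0,"hand":0},{"tx":0,"ty":0,"tz":3,"rx":0.03,"ry":0,"rz":0,"hand":0},{"tx":0,"ty":0,"tz":3,"rx":0.03,"ry":0,"rz":0,"hand":0},{"tx":0,"ty":0,"tz":2,"rx":0.03,"ry":0,"rz":0,"hand":0}]'
python3 -m pendant '[{"tx":0,"ty":0,"tz":1,"rx":0,"ry":0,"rz":0,"hand":0},{"tx":0,"ty":0,"tz":0,"rx":0,"ry":0,"rz":0,"hand":0},{"tx":0,"ty":0,"tz":0,"rx":0,"ry":0,"rz":0,"hand":0},{"tx":0,"ty":0,"tz":0,"rx":0,"ry":0,"rz":0,"hand":0},{"tx":0,"ty":0,"tz":0,"rx":0,"ry":0,"rz":0,"hand":0}]'
python3 - <<'E'
from h import *
s=arm.camera("scene")["pixels"];t=arm.camera("top")["pixels"]
A=cv2.resize(s[120:320,120:290],None,fx=2.3,fy=2.3);B=cv2.resize(t[120:320,80:220],None,fx=2.3,fy=2.3)
cv2.imwrite("pics/lift.png",cv2.convertScaleAbs(np.hstack([A,B]),alpha=1.5))
E
```

```text
time_s: 6.15
position: [507.4, 196.3, 327.1]
tcp_rot: [-0.0, 0.998, 0.058, 0.001]
contact_force: [0.9, 0.0, -4.6]
grip_width: 0.16
finger_force: 58.9
time_s: 6.78
position: [507.2, 196.2, 334.7]
tcp_rot: [0.0, 0.998, 0.058, -0.001]
contact_force: [-0.7, -0.0, -4.7]
grip_width: 0.163
finger_force: 58.9
```

View pics/lift.png

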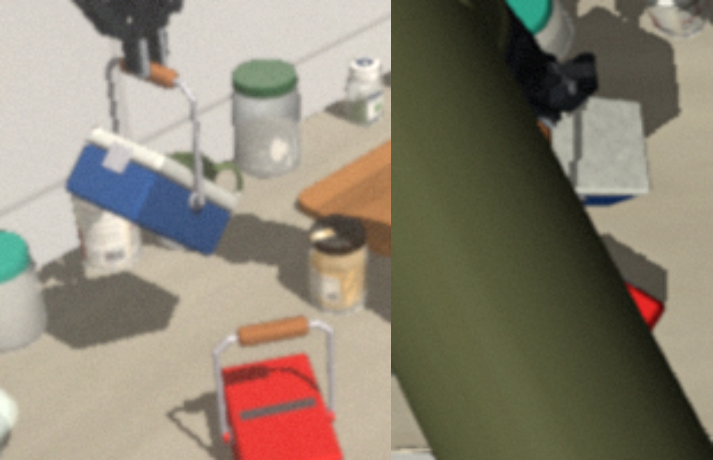

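The tin hangs clear and its right-hand end, at crop (207,253), dips. That is the -y end, since +y runs left in the scene view; the +y end with the latch is up at crop (115,160). I'll check the numbers.

```bash
python3 - <<'E'
from h import *
np.set_printoptions(precision=1,suppress=True)
a=arm.camera("scene")
def at_x(px,x):
    o,d=ray(a,px);return o+d*(x-o[0])/d[0]
for n,p in dict(pivot=(197,202),lowedge=(207,253),lidlow=(238,205),nearbot=(122,218)).items():
    print(n,at_x((120+p[0]/2.3,120+p[1]/2.3),461))
E
```

```text
pivot [461.  191.5 231.5]
lowedge [461.  185.9 169. ]
lidlow [461.  141.5 201.8]
nearbot [461.  274.9 258.6]
```

The -y end dips by about 48° and hangs roughly 150 mm above the sideboard. Now I carry it over the board.

```bash
python3 -m pendant '[{"tx":0,"ty":-1,"tz":0,"rx":0,"ry":0,"rz":0,"hand":0},{"tx":0.2,"ty":-2,"tz":0,"rx":0,"ry":0,"rz":-0.02,"hand":0},{"tx":0.3,"ty":-3,"tz":0,"rx":0,"ry":0,"rz":-0.02,"hand":0},{"tx":0.3,"ty":-4,"tz":0,"rx":0,"ry":0,"rz":-0.02,"hand":0},{"tx":0.3,"ty":-4,"tz":0,"rx":0,"ry":0,"rz":-0.02,"hand":0},{"tx":0.3,"ty":-4,"tz":0,"rx":0,"ry":0,"rz":-0.02,"hand":0},{"tx":0.3,"ty":-4,"tz":0,"rx":0,"ry":0,"rz":-0.02,"hand":0},{"tx":0.3,"ty":-4,"tz":0,"rx":0,"ry":0,"rz":-0.02,"hand":0},{"tx":0.3,"ty":-3,"tz":0,"rx":0,"ry":0,"rz":-0.01,"hand":0},{"tx":0.2,"ty":-3,"tz":0,"rx":0,"ry":0,"rz":0,"hand":0}]'
python3 -m pendant '[{"tx":0,"ty":-2,"tz":0,"rx":0,"ry":0,"rz":0,"hand":0},{"tx":0,"ty":-1,"tz":0,"rx":0,"ry":0,"rz":0,"hand":0},{"tx":0,"ty":-0.5,"tz":-1,"rx":0,"ry":0,"rz":0,"hand":0},{"tx":0,"ty":0,"tz":-2,"rx":0,"ry":0,"rz":0,"hand":0},{"tx":0,"ty":0,"tz":-3,"rx":0,"ry":0,"rz":0,"hand":0},{"tx":0,"ty":0,"tz":-2,"rx":0,"ry":0,"rz":0,"hand":0},{"tx":0,"ty":0,"tz":-1,"rx":0,"ry":0,"rz":0,"hand":0},{"tx":0,"ty":0,"tz":0,"rx":0,"ry":0,"rz":0,"hand":0},{"tx":0,"ty":0,"tz":0,"rx":0,"ry":0,"rz":0,"hand":0},{"tx":0,"ty":0,"tz":0,"rx":0,"ry":0,"rz":0,"hand":0}]'
python3 - <<'E'
from h import *
s=arm.camera("scene")["pixels"];t=arm.camera("top")["pixels"]
A=cv2.resize(s[80:280,210:380],None,fx=2.3,fy=2.3);B=cv2.resize(t[100:300,250:410],None,fx=2.3,fy=2.3)
cv2.imwrite("pics/over.png",cv2.convertScaleAbs(np.hstack([A,B]),alpha=1.5))
E
```

```text
time_s: 8.18
position: [531.7, -127.2, 335.2]
tcp_rot: [0.0, 1.0, -0.019, -0.0]
contact_force: [0.1, 0.8, -5.2]
grip_width: 0.159
finger_force: 58.9
time_s: 9.43
position: [533.0, -158.9, 246.3]
tcp_rot: [0.0, 1.0, -0.017, 0.001]
contact_force: [-1.4, -0.4, -4.7]
grip_width: 0.164
finger_force: 58.9
```

View pics/over.png

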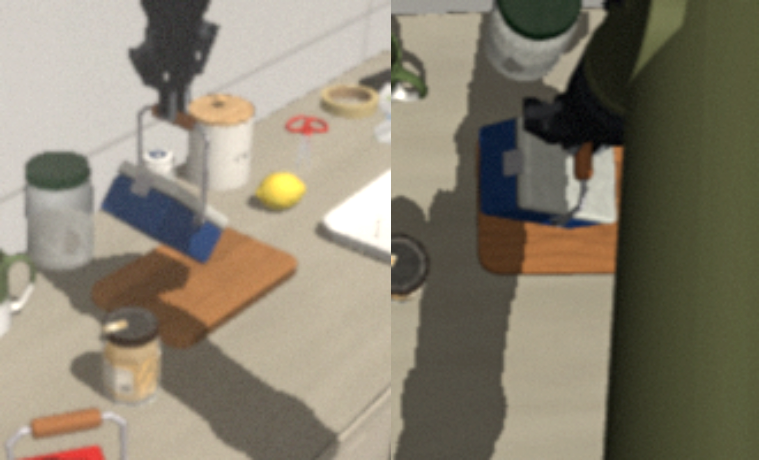

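The tin hangs over the board, tilted with its -y end low (low edge at scene crop (208,262)). It is clear of the jar and mug. I'll lower it until it touches.

```bash
python3 -m pendant '[{"tx":0,"ty":0,"tz":-1.5,"rx":0,"ry":0,"rz":0,"hand":0},{"tx":0,"ty":0,"tz":-1.5,"rx":0,"ry":0,"rz":0,"hand":0},{"tx":0,"ty":0,"tz":-0.7,"rx":0,"ry":0,"rz":0,"hand":0},{"tx":0,"ty":0,"tz":0,"rx":0,"ry":0,"rz":0,"hand":0},{"tx":0,"ty":0,"tz":0,"rx":0,"ry":0,"rz":0,"hand":0}]'
for i in 1 2; do python3 -m pendant '[{"tx":0,"ty":0,"tz":-0.3,"rx":0,"ry":0,"rz":0,"hand":0},{"tx":0,"ty":0,"tz":0,"rx":0,"ry":0,"rz":0,"hand":0}]' | sed -n '1,2p;4p'; done
```

```text
time_s: 10.15
position: [532.8, -158.9, 208.6]
tcp_rot: [0.0, 1.0, -0.017, 0.0]
contact_force: [0.4, -0.1, -5.5]
grip_width: 0.161
finger_force: 58.9
time_s: 10.4
position: [532.4, -158.9, 205.2]
contact_force: [0.4, 0.7, -5.4]
time_s: 10.65
position: [532.2, -158.9, 201.9]
contact_force: [-0.3, 0.1, -4.8]
```

```bash
for i in 1 2; do python3 -m pendant '[{"tx":0,"ty":0,"tz":-0.25,"rx":0,"ry":0,"rz":0,"hand":0},{"tx":0,"ty":0,"tz":0,"rx":0,"ry":0,"rz":0,"hand":0}]' | sed -n '1,2p;4p'; done
```

```text
time_s: 10.9
position: [532.4, -158.9, 199.6]
contact_force: [0.1, -0.0, -5.4]
time_s: 11.15
position: [533.2, -158.1, 198.1]
contact_force: [0.7, 1.3, 1.0]
```

The edge touches: the board now carries the weight. I'll move the handle toward -y along the arc.

```bash
python3 -m pendant '[{"tx":0,"ty":-0.5,"tz":0.08,"rx":0,"ry":0,"rz":0,"hand":0},{"tx":0,"ty":-0.5,"tz":0.07,"rx":0,"ry":0,"rz":0,"hand":0},{"tx":0,"ty":0,"tz":0,"rx":0,"ry":0,"rz":0,"hand":0}]' | sed -n '1,2p;4p';  python3 -m pendant '[{"tx":0,"ty":-0.5,"tz":0.04,"rx":0,"ry":0,"rz":0,"hand":0},{"tx":0,"ty":-0.5,"tz":0.02,"rx":0,"ry":0,"rz":0,"hand":0},{"tx":0,"ty":0,"tz":0,"rx":0,"ry":0,"rz":0,"hand":0}]' | sed -n '1,2p;4p'
python3 - <<'E'
from h import *
s=arm.camera("scene")["pixels"]
A=cv2.resize(s[110:240,210:340],None,fx=3.5,fy=3.5)
cv2.imwrite("pics/tip1.png",cv2.convertScaleAbs(A,alpha=1.5))
E
```

```text
time_s: 11.52
position: [533.6, -169.9, 200.5]
contact_force: [0.5, 1.8, 6.2]
time_s: 11.9
position: [533.5, -181.1, 201.5]
contact_force: [1.3, 1.2, 6.8]
```

View pics/tip1.png

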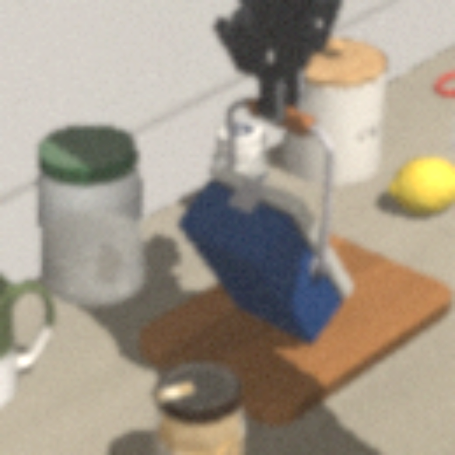

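The tin is rolling up over its low edge (edge at crop (310,340), tilt about 60°). I continue along the arc.

```bash
python3 -m pendant '[{"tx":0,"ty":-0.5,"tz":0,"rx":0,"ry":0,"rz":0,"hand":0},{"tx":0,"ty":-0.5,"tz":-0.05,"rx":0,"ry":0,"rz":0,"hand":0},{"tx":0,"ty":0,"tz":0,"rx":0,"ry":0,"rz":0,"hand":0}]' | sed -n '1,2p;4p';  python3 -m pendant '[{"tx":0,"ty":-0.5,"tz":-0.1,"rx":0,"ry":0,"rz":0,"hand":0},{"tx":0,"ty":-0.5,"tz":-0.13,"rx":0,"ry":0,"rz":0,"hand":0},{"tx":0,"ty":0,"tz":0,"rx":0,"ry":0,"rz":0,"hand":0}]' | sed -n '1,2p;4p'
python3 -m pendant '[{"tx":0,"ty":-0.5,"tz":-0.15,"rx":0,"ry":0,"rz":0,"hand":0},{"tx":0,"ty":-0.5,"tz":-0.2,"rx":0,"ry":0,"rz":0,"hand":0},{"tx":0,"ty":0,"tz":0,"rx":0,"ry":0,"rz":0,"hand":0}]' | sed -n '1,2p;4p'
python3 - <<'E'
from h import *
s=arm.camera("scene")["pixels"];t=arm.camera("top")["pixels"]
A=cv2.resize(s[110:240,210:340],None,fx=3,fy=3);B=cv2.resize(t[110:240,250:380],None,fx=3,fy=3)
cv2.imwrite("pics/tip2.png",cv2.convertScaleAbs(np.hstack([A,B]),alpha=1.5))
E
```

```text
time_s: 12.32
position: [533.1, -192.2, 200.7]
contact_force: [0.1, -0.4, 6.3]
time_s: 12.7
position: [532.7, -202.7, 198.0]
contact_force: [-0.1, -2.2, 5.6]
time_s: 13.08
position: [532.5, -212.1, 193.9]
contact_force: [0.5, -4.3, 5.0]
```

View pics/tip2.png

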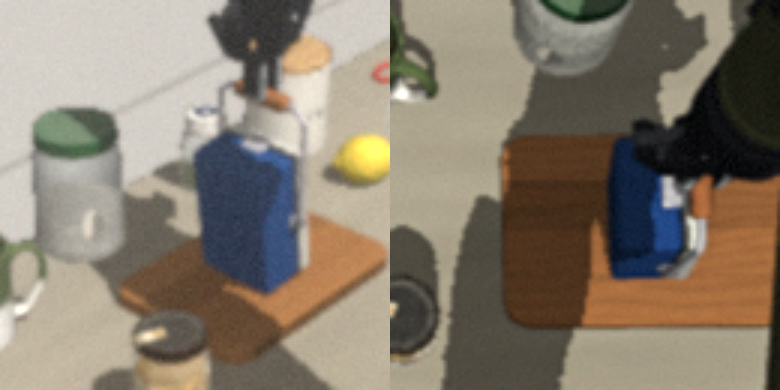

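It is almost upright, with its low end fully on the board (scene crop (265,290)). A few more millimetres.

```bash
python3 -m pendant '[{"tx":0,"ty":-0.4,"tz":-0.2,"rx":0,"ry":0,"rz":0,"hand":0},{"tx":0,"ty":0,"tz":0,"rx":0,"ry":0,"rz":0,"hand":0}]' | sed -n '1,2p;4p';  python3 -m pendant '[{"tx":0,"ty":-0.4,"tz":-0.2,"rx":0,"ry":0,"rz":0,"hand":0},{"tx":0,"ty":0,"tz":0,"rx":0,"ry":0,"rz":0,"hand":0}]' | sed -n '1,2p;4p'
```

```text
time_s: 13.42
position: [532.5, -215.6, 191.9]
contact_force: [0.5, -4.6, 4.8]
time_s: 13.68
position: [532.5, -219.1, 189.6]
contact_force: [0.9, -5.1, 4.5]
```

```bash
for i in 1 2 3; do python3 -m pendant '[{"tx":0,"ty":-0.25,"tz":-0.1,"rx":0,"ry":0,"rz":0,"hand":0},{"tx":0,"ty":0,"tz":0,"rx":0,"ry":0,"rz":0,"hand":0}]' | sed -n '1,2p;4p'; done
```

```text
time_s: 13.92
position: [532.9, -220.4, 189.2]
contact_force: [-0.1, -3.7, 6.6]
time_s: 14.18
position: [532.9, -222.1, 189.1]
contact_force: [-1.7, -2.4, 12.8]
time_s: 14.42
position: [533.0, -223.8, 189.0]
contact_force: [-4.8, -1.2, 17.1]
```

The tin's end is flat on the board. I unload first, then lean the handle past vertical toward the underside, so that on release it rests on its stop.

```bash
python3 -m pendant '[{"tx":0,"ty":0.1,"tz":0.3,"rx":0,"ry":0,"rz":0,"hand":0},{"tx":0,"ty":0,"tz":0,"rx":0,"ry":0,"rz":0,"hand":0}]' | sed -n '1,2p;4p'
python3 -m pendant '[{"tx":0,"ty":0.5,"tz":-0.01,"rx":-0.05,"ry":0,"rz":0,"hand":0},{"tx":0,"ty":0.5,"tz":-0.04,"rx":-0.05,"ry":0,"rz":0,"hand":0},{"tx":0,"ty":0.5,"tz":-0.06,"rx":-0.05,"ry":0,"rz":0,"hand":0},{"tx":0,"ty":0,"tz":0,"rx":0,"ry":0,"rz":0,"hand":0}]' | sed -n '1,4p'
```

```text
time_s: 14.68
position: [532.8, -222.7, 189.2]
contact_force: [0.1, -0.9, 5.4]
time_s: 15.18
position: [533.0, -206.7, 188.2]
tcp_rot: [0.075, 0.997, -0.015, 0.002]
contact_force: [1.2, -1.6, 5.4]
```

```bash
python3 -m pendant '[{"tx":0,"ty":0.5,"tz":-0.03,"rx":-0.05,"ry":0,"rz":0,"hand":0},{"tx":0,"ty":0.4,"tz":-0.05,"rx":-0.04,"ry":0,"rz":0,"hand":0},{"tx":0,"ty":0,"tz":0,"rx":0,"ry":0,"rz":0,"hand":0}]' | sed -n '1,4p'
python3 - <<'E'
from h import *
s=arm.camera("scene")["pixels"];t=arm.camera("top")["pixels"]
A=cv2.resize(s[110:240,210:340],None,fx=3,fy=3);B=cv2.resize(t[110:240,250:380],None,fx=3,fy=3)
cv2.imwrite("pics/stand.png",cv2.convertScaleAbs(np.hstack([A,B]),alpha=1.5))
E
```

```text
time_s: 15.55
position: [532.5, -198.6, 186.9]
tcp_rot: [0.119, 0.993, -0.016, 0.002]
contact_force: [0.6, -1.7, 3.9]
```

View pics/stand.png

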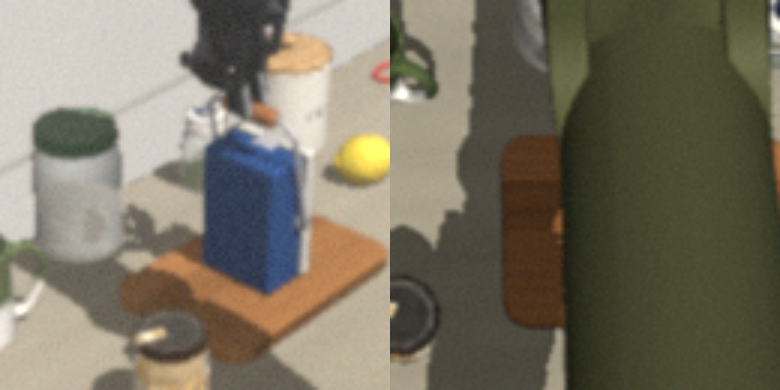

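The tin stands square on the board (base corner at scene crop (268,290)) with the handle leaning to +y. I release and withdraw along the tool axis.

```bash
python3 -m pendant '[{"tx":0,"ty":0,"tz":0,"rx":0,"ry":0,"rz":0,"hand":0.3},{"tx":0,"ty":0,"tz":0,"rx":0,"ry":0,"rz":0,"hand":0.5},{"tx":0,"ty":0,"tz":0,"rx":0,"ry":0,"rz":0,"hand":0.8},{"tx":0,"ty":0,"tz":0,"rx":0,"ry":0,"rz":0,"hand":1},{"tx":0,"ty":0,"tz":0,"rx":0,"ry":0,"rz":0,"hand":1},{"tx":0,"ty":0,"tz":0,"rx":0,"ry":0,"rz":0,"hand":1}]'
python3 -m pendant '[{"tx":0,"ty":0.25,"tz":1,"rx":0,"ry":0,"rz":0,"hand":1},{"tx":0,"ty":0.25,"tz":1,"rx":0,"ry":0,"rz":0,"hand":1},{"tx":0,"ty":0.5,"tz":2,"rx":0,"ry":0,"rz":0,"hand":1},{"tx":0,"ty":0.5,"tz":2,"rx":0,"ry":0,"rz":0,"hand":1},{"tx":0,"ty":1,"tz":4,"rx":0,"ry":0,"rz":0,"hand":1},{"tx":0,"ty":1,"tz":4,"rx":0,"ry":0,"rz":0,"hand":1},{"tx":0,"ty":0,"tz":0,"rx":0,"ry":0,"rz":0,"hand":1},{"tx":0,"ty":0,"tz":0,"rx":0,"ry":0,"rz":0,"hand":1}]'
python3 - <<'E'
from h import *
s=arm.camera("scene")["pixels"]
A=cv2.resize(s[90:290,150:390],None,fx=3,fy=3)
cv2.imwrite("pics/end.png",cv2.convertScaleAbs(A,alpha=1.5))
E
```

```text
time_s: 16.4
position: [532.5, -199.3, 187.2]
tcp_rot: [0.12, 0.993, -0.017, 0.002]
contact_force: [-0.6, -1.0, -0.1]
grip_width: 1.002
finger_force: 0.0
time_s: 17.4
position: [532.3, -164.3, 327.2]
tcp_rot: [0.12, 0.993, -0.017, 0.002]
contact_force: [-0.1, -0.5, 0.3]
grip_width: 1.001
finger_force: 0.0
```

View pics/end.png

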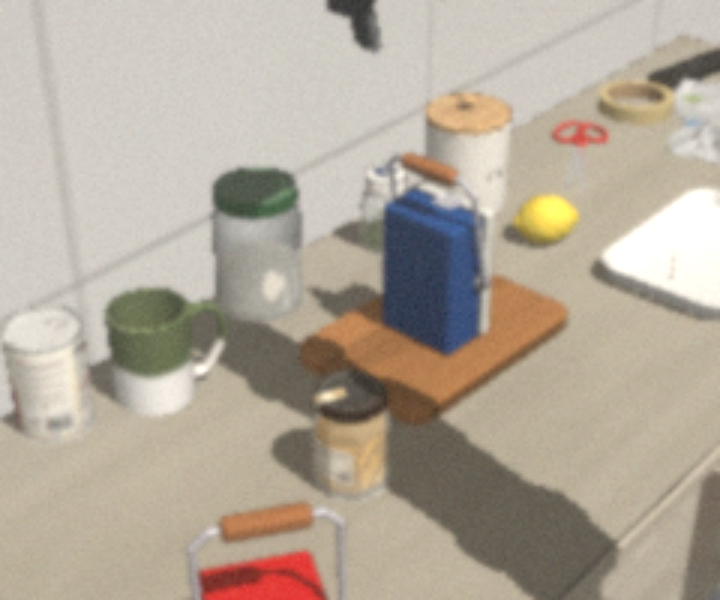

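The tin stands free on the board with its base at (385–490, 320–350) and the handle at rest. The mug and the jar are where they were, and the gripper is clear.

```bash
python3 -c "
from bench import arm
print(arm.hand_in())"
```

```text
the job is handed in; nothing more can be done
None
```

I lifted the blue tin by its grip, saw its -y end dip, stood it upright on that end on the chopping board and let go; the mug, honey jar and red tin were not touched, and I handed the job in at about 17 s (the hand-in returned no verdict).

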